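Move the office stamps to the new rack in mirrored order

TASK

I am left-handed, so move all four rubber stamps from the pale wooden rack to the empty grey rack in reverse order: the stamp that stood leftmost goes into the rightmost slot, the second from the left into the second from the right, and so on. Set each one down gently, without dropping it, so that it stands upright on the floor of its own slot, near the slot's middle; the coloured labels on the wooden rack keep showing where each stamp stood.

Things in the scene. Friction and masses are not known exactly. Their poses are not given: they have to be found in the camera images.
- old_rack: old stamp rack of pale wood, holding the stamps at the start, coloured labels on its ledge; 70 deep x 220 long x 16 mm high plus a 10 mm high ledge in front. Fixed. Four open slots 62 (x) by 50 mm (y); walls 4 mm thick, floor 4 mm above the table. Origin: centre of the tray's underside; x to the back, y along the row to the left. Slot centres x = 0, from left to right y = +81, +27, -27, -81 mm. Yaw 0 to 0.4 rad, left or right of the other rack.
- new_rack: new stamp rack of grey plastic, empty at the start, without labels; 70 deep x 220 long x 16 mm high plus a 10 mm high ledge in front. Fixed. Four open slots 62 (x) by 50 mm (y); walls 4 mm thick, floor 4 mm above the table. Origin: centre of the tray's underside; x to the back, y along the row to the left. Slot centres x = 0, from left to right y = +81, +27, -27, -81 mm. Yaw 0 to 0.4 rad, left or right of the other rack.
- red_stamp_center (a point): rubber stamp with a red cap; loose, about 50 g, 69 mm tall. Foot 26 x 40 x 14 mm (40 along its y), neck 16 mm thick, round wooden handle from 27 mm up, at most 26 mm thick (widest, and best gripped, about 50 mm up), cap 23 mm across on top. Point on the upright axis, 34.5 mm above the underside: 38.5 mm above the table when it stands in a slot. z up.
- blue_stamp_center (a point): rubber stamp with a blue cap; loose, about 50 g, 69 mm tall. Foot 26 x 40 x 14 mm (40 along its y), neck 16 mm thick, round wooden handle from 27 mm up, at most 26 mm thick (widest, and best gripped, about 50 mm up), cap 23 mm across on top. Point on the upright axis, 34.5 mm above the underside: 38.5 mm above the table when it stands in a slot. z up.
- green_stamp_center (a point): rubber stamp with a green cap; loose, about 50 g, 69 mm tall. Foot 26 x 40 x 14 mm (40 along its y), neck 16 mm thick, round wooden handle from 27 mm up, at most 26 mm thick (widest, and best gripped, about 50 mm up), cap 23 mm across on top. Point on the upright axis, 34.5 mm above the underside: 38.5 mm above the table when it stands in a slot. z up.
- yellow_stamp_center (a point): rubber stamp with a yellow cap; loose, about 50 g, 69 mm tall. Foot 26 x 40 x 14 mm (40 along its y), neck 16 mm thick, round wooden handle from 27 mm up, at most 26 mm thick (widest, and best gripped, about 50 mm up), cap 23 mm across on top. Point on the upright axis, 34.5 mm above the underside: 38.5 mm above the table when it stands in a slot. z up.
- red_label: red label plate, 14 x 34 x 3 mm, fixed on the front ledge of the old rack before the slot in which the red-capped stamp stands at the start (so it keeps telling where that stamp stood); 44 mm in front of the slot's centre, origin at the centre of its underside.
- blue_label: blue label plate, 14 x 34 x 3 mm, fixed on the front ledge of the old rack before the slot in which the blue-capped stamp stands at the start (so it keeps telling where that stamp stood); 44 mm in front of the slot's centre, origin at the centre of its underside.
- green_label: green label plate, 14 x 34 x 3 mm, fixed on the front ledge of the old rack before the slot in which the green-capped stamp stands at the start (so it keeps telling where that stamp stood); 44 mm in front of the slot's centre, origin at the centre of its underside.
- yellow_label: yellow label plate, 14 x 34 x 3 mm, fixed on the front ledge of the old rack before the slot in which the yellow-capped stamp stands at the start (so it keeps telling where that stamp stood); 44 mm in front of the slot's centre, origin at the centre of its underside.
Mind the look-alikes: they are no part of the job. Leave any pink or purple look-alike of the part that bears blue_stamp_center alone.

How it is judged:
At the end, for the whole second after the job is handed in: Each of the four stamps stands upright (within 0.1 rad) on the floor of the grey rack (height within 4 mm), within 15 mm along each rack axis of the centre of the slot that mirrors its starting slot (left-right reversed; the label of its colour marks the starting slot), at rest and released (x of red_stamp_center in the frame of new_rack between -0.015 and 0.015 m and z of red_stamp_center in the frame of new_rack between 0.0345 and 0.0425 m and angle between each of red_stamp_center, blue_stamp_center, green_stamp_center, yellow_stamp_center's own z axis and vertical below 0.1 rad and linear speed of each of red_stamp, blue_stamp, green_stamp, yellow_stamp below 0.02 m/s and ((y of red_label in the frame of old_rack between 0.071 and 0.091 m and y of red_stamp_center in the frame of new_rack between -0.096 and -0.066 m) or (y of red_label in the frame of old_rack between 0.017 and 0.037 m and y of red_stamp_center in the frame of new_rack between -0.042 and -0.012 m) or (y of red_label in the frame of old_rack between -0.037 and -0.017 m and y of red_stamp_center in the frame of new_rack between 0.012 and 0.042 m) or (y of red_label in the frame of old_rack between -0.091 and -0.071 m and y of red_stamp_center in the frame of new_rack between 0.066 and 0.096 m)) and x of blue_stamp_center in the frame of new_rack between -0.015 and 0.015 m and z of blue_stamp_center in the frame of new_rack between 0.0345 and 0.0425 m and ((y of blue_label in the frame of old_rack between 0.071 and 0.091 m and y of blue_stamp_center in the frame of new_rack between -0.096 and -0.066 m) or (y of blue_label in the frame of old_rack between 0.017 and 0.037 m and y of blue_stamp_center in the frame of new_rack between -0.042 and -0.012 m) or (y of blue_label in the frame of old_rack between -0.037 and -0.017 m and y of blue_stamp_center in the frame of new_rack between 0.012 and 0.042 m) or (y of blue_label in the frame of old_rack between -0.091 and -0.071 m and y of blue_stamp_center in the frame of new_rack between 0.066 and 0.096 m)) and x of green_stamp_center in the frame of new_rack between -0.015 and 0.015 m and z of green_stamp_center in the frame of new_rack between 0.0345 and 0.0425 m and ((y of green_label in the frame of old_rack between 0.071 and 0.091 m and y of green_stamp_center in the frame of new_rack between -0.096 and -0.066 m) or (y of green_label in the frame of old_rack between 0.017 and 0.037 m and y of green_stamp_center in the frame of new_rack between -0.042 and -0.012 m) or (y of green_label in the frame of old_rack between -0.037 and -0.017 m and y of green_stamp_center in the frame of new_rack between 0.012 and 0.042 m) or (y of green_label in the frame of old_rack between -0.091 and -0.071 m and y of green_stamp_center in the frame of new_rack between 0.066 and 0.096 m)) and x of yellow_stamp_center in the frame of new_rack between -0.015 and 0.015 m and z of yellow_stamp_center in the frame of new_rack between 0.0345 and 0.0425 m and ((y of yellow_label in the frame of old_rack between 0.071 and 0.091 m and y of yellow_stamp_center in the frame of new_rack between -0.096 and -0.066 m) or (y of yellow_label in the frame of old_rack between 0.017 and 0.037 m and y of yellow_stamp_center in the frame of new_rack between -0.042 and -0.012 m) or (y of yellow_label in the frame of old_rack between -0.037 and -0.017 m and y of yellow_stamp_center in the frame of new_rack between 0.012 and 0.042 m) or (y of yellow_label in the frame of old_rack between -0.091 and -0.071 m and y of yellow_stamp_center in the frame of new_rack between 0.066 and 0.096 m))); the robot touches nothing.
It fails at once if the red-capped stamp is dropped: it moves at over 0.6 m/s (a fall of about 2 cm) while the fingers do not touch it (contact force between the fingers and red_stamp below 0.02 N and linear speed of red_stamp above 0.6 m/s).
It fails at once if the blue-capped stamp is dropped: it moves at over 0.6 m/s (a fall of about 2 cm) while the fingers do not touch it (contact force between the fingers and blue_stamp below 0.02 N and linear speed of blue_stamp above 0.6 m/s).
It fails at once if the green-capped stamp is dropped: it moves at over 0.6 m/s (a fall of about 2 cm) while the fingers do not touch it (contact force between the fingers and green_stamp below 0.02 N and linear speed of green_stamp above 0.6 m/s).
It fails at once if the yellow-capped stamp is dropped: it moves at over 0.6 m/s (a fall of about 2 cm) while the fingers do not touch it (contact force between the fingers and yellow_stamp below 0.02 N and linear speed of yellow_stamp above 0.6 m/s).
It also fails if it takes over 83 s, if anything falls off the work surface, if the arm or the gripper's body presses on something with over 40 N, if the wrist force passes 120 N, or if a joint passes its speed limit or range.

ROBOT

A 6-joint arm with a two-finger parallel gripper is mounted at the origin on a cart in front of the work surface, level with it; the furniture and walls round the work are solid. World frame = base frame: x ahead of the robot, y to its left, z up, the work surface at z = 0. Lengths are in m, angles in rad, forces in N, time in s.
With the tool pointing down it reaches from about 0.25 to 0.725 m from the base axis. Payload 4 kg.
Tool frame: the origin (TCP) lies midway between the tips of the shut fingers; the grasp point (between the pads) lies 19 mm behind it (bot.grip_point_offset is the distance from the TCP to the grasp point, in m); z points along the fingers, y is the line along which they close (so a half turn about z gives the same grasp; the last joint's range is limited). The gripper opens to 85 mm and grips with 20 to 120 N. Pads are 22 mm wide; open, the fingers measure 114 mm over their backs; the gripper's body (76 mm by 85 mm) begins 54 mm behind the grasp point. The pads swing forward as they close: fully open they stand 13 mm farther back than shut.
Start: joints at [1.231, 0.241, 0.005, 1.335, 0, 1.571], TCP at [0.167, 0.471, 0.231] pointing down, gripper open.
Joint ranges: [-2.72, 2.72], [-1.05, 1.87], [-1.09, 1.28], [-1.99, 2.15], [-1.42, 1.44], [-3.14, 3.14]. Speed limits (rad/s): [2.79, 2.79, 3.14, 3.14, 3.14, 3.14].

INTERFACE

Orientations are given as a unit quaternion [x, y, z, w].
In Python, from workcell import bot gives the robot as it stands.
- The arm moves only by the tool step_arm, never from a script. Its argument "targets" is text: rows parted by semicolons, each of 7 numbers parted by spaces: the opening, from -1 (shut) to 1 (fully open), so that 0 is half open, then the shift along the world's x, y, z normalised to -1 to 1, where 1 is 0.5 m, then the turn, a rotation vector about the world's x, y, z normalised to -1 to 1, where 1 is pi/4 rad. In form: gripper x y z wx wy wz; .... A call has 1 to 10 rows; each row is the pose to reach, as a shift and turn from the pose commanded when the call began; what a row does not reach only later rows make up. A row lasts 1/12 s, in which the tool goes at most 41.7 mm and 7.16 degrees, less where a joint would pass 70% of its speed; a pose out of reach is approached as far as the arm can. A call with a number of a shift or a turn outside -1 to 1 is refused whole. A call with a gripper value outside its range is refused whole. The fingers move at their own pace and stop on an object; the grip force is fixed at half the most. Time passes only in rows, so rows that repeat a pose let the fingers close. It gives the time, the measured TCP pose, the force, the opening and the grip force at its end, in the units of the state.
- bot.get_obs(): the state, without advancing time (a new reading comes with each control period).
- bot.camera(name): name is "scene" or "top" or "wrist"; returns the picture (384x512x3 uint8, red, green, blue); there is no depth.
- bot.camera_info(name): a dict with "vertical_fov" (degrees; the focal length in pixels is half the picture's height over the tangent of half this angle, whatever the lens; pixels are square), "cx", "cy" (the principal point, pixels), "pose" (4x4, takes a point from camera to world coordinates). Camera axes: x right, y up, looking along -z (the intrinsics and any distortion apply to the point x, -y, -z); pixel columns grow to the right and rows downward; lengths in m; the calibration is good to about 2 mm. The wrist camera is an equidistant fisheye: a pixel r from the principal point sees the ray r / f radians off the axis. A picture is of the moment at which its call begins: read the wrist's pose just before it. camera_info takes no time and is no camera call; for the wrist camera it gives the pose at the moment of the call.
- bot.job_done(): hands the job in; it is judged then, once.
The state is a dict: "clock": time; "joint_pos": joint angles; "joint_vel": joint speeds; "tau": joint torques, N m; "eef_pos": TCP position; "tool_rot": TCP orientation; "ft_force": force on the tool from outside, world axes, zero at the start; "ft_torque": the same for the moment, N m; "grip_width": finger opening in m; "grasp_force": force on a finger pad.
Only numpy, scipy, OpenCV 4.12 (cv2) and the standard library are available. Lean on these libraries where they do the work, as an engineer would, in place of code of your own. Each camera call takes 0.05 s, during which the arm holds its last target. There are 200 camera calls.

## Working session

There is one attempt and no reset: what is moved stays moved. The work goes in short steps, Python scripts to look and compute and a tool call to move; the robot and the scene stay as the last step left them, time stands still between calls to the robot, and variables do not carry over. Pictures are saved under pics/ and viewed, at most 14 in all, crops included, and the job is handed in when it is done.

Besides the shell and the picture viewer there is one more tool, called after "Call:" as name(argument=value, ...), one argument or row to a line, values as JSON. step_arm: Moves the arm, as the interface text tells. Scaled input: -1 to 1 covers 0.5 m each way for a shift and pi/4 rad each way for a turn. Its arguments: {"type":"object","properties":{"targets":{"type":"string"}},"required":["targets"]}

```bash
mkdir -p pics; python3 - <<'E'
from workcell import bot
import cv2
for n in ("top","scene"):
    cv2.imwrite(f"pics/{n}0.png",bot.camera(n)[:,:,::-1])
    i=bot.camera_info(n); print(n,i)
print({k:v for k,v in bot.get_obs().items() if k in("clock","eef_pos","tool_rot","grip_width")}, bot.grip_point_offset)
E
```

```text
top {'vertical_fov': 55.08516601567204, 'cx': 254.41724217753122, 'cy': 187.8689597019075, 'pose': array([[-9.26076914e-05,  9.86814319e-01, -1.61856388e-01,
         2.89888237e-01],
       [-9.99947290e-01,  1.57037948e-03,  1.01464995e-02,
        -2.56741743e-02],
       [ 1.02668870e-02,  1.61848797e-01,  9.86762159e-01,
         9.58963834e-01],
       [ 0.00000000e+00,  0.00000000e+00,  0.00000000e+00,
         1.00000000e+00]])}
scene {'vertical_fov': 46.98352190005786, 'cx': 254.19404094352822, 'cy': 184.6416685380819, 'pose': array([[ 0.55345862,  0.46471563, -0.69117504, -0.21228705],
       [-0.83269499,  0.29141033, -0.4708493 , -0.51302282],
       [-0.01739549,  0.8361336 ,  0.54824994,  0.59182442],
       [ 0.        ,  0.        ,  0.        ,  1.        ]])}
{'clock': 0.1, 'eef_pos': array([0.1664655 , 0.47088374, 0.23048622]), 'tool_rot': array([ 1.69098371e-01,  9.85598726e-01, -9.30605114e-04, -1.62392371e-04]), 'grip_width': 0.08560279420357103} 0.0187
```

View pics/top0.png

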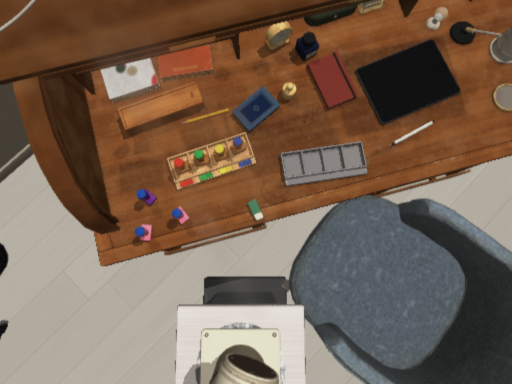

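View pics/scene0.png

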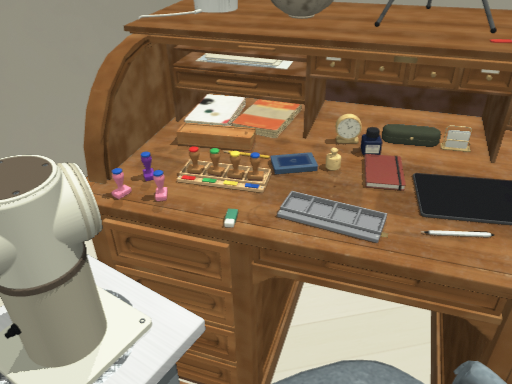

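```bash
cat > h.py <<'E'
import numpy as np, cv2
from workcell import bot
def top_px2w(px,z,n="top"):
    i=bot.camera_info(n); P=i["pose"]; f=192/np.tan(np.radians(i["vertical_fov"]/2))
    px=np.atleast_2d(px).astype(float)
    d=np.c_[(px[:,0]-i["cx"])/f,-(px[:,1]-i["cy"])/f,-np.ones(len(px))]@P[:3,:3].T
    return P[:3,3]+d*((z-P[2,3])/d[:,2])[:,None]
def w2px(w,n="top"):
    i=bot.camera_info(n); P=i["pose"]; f=192/np.tan(np.radians(i["vertical_fov"]/2))
    c=(np.atleast_2d(w)-P[:3,3])@P[:3,:3]
    return np.c_[i["cx"]-f*c[:,0]/c[:,2], i["cy"]+f*c[:,1]/c[:,2]]
E
python3 - <<'E'
import cv2
im=cv2.imread("pics/top0.png")[120:215,155:380]
im=cv2.resize(im,None,fx=3.5,fy=3.5,interpolation=cv2.INTER_CUBIC)
cv2.imwrite("pics/crop0.png",im)
im=cv2.imread("pics/top0.png");h=cv2.cvtColor(im,cv2.COLOR_BGR2HSV)
import numpy as np
for n,(a,b) in dict(red=(0,5),green=(45,80),yellow=(24,32),blue=(105,125)).items():
    m=cv2.inRange(h,(a,150,70),(b,255,255)); m[:128]=0;m[195:]=0;m[:,:160]=0;m[:,265:]=0
    k,l,s,c=cv2.connectedComponentsWithStats(m)
    print(n,[(s[j,4],c[j].round(1).tolist()) for j in range(1,k) if s[j,4]>12])
m=cv2.inRange(h,(0,0,60),(179,60,255)); m[:135]=0;m[190:]=0;m[:,:275]=0;m[:,372:]=0
m=cv2.morphologyEx(m,cv2.MORPH_CLOSE,np.ones((5,5)))
c=max(cv2.findContours(m,0,2)[0],key=cv2.contourArea);r=cv2.minAreaRect(c);print(r,cv2.boxPoints(r))
E
```

```text
red [(np.int32(62), [178.0, 162.3]), (np.int32(61), [186.0, 182.5])]
green [(np.int32(13), [207.2, 175.5])]
yellow [(np.int32(52), [218.9, 147.7]), (np.int32(59), [224.6, 169.5])]
blue []
((323.3868103027344, 163.09152221679688), (33.47989273071289, 83.729248046875), 81.51105499267578) [[279.5097  152.71497]
 [362.32166 140.35498]
 [367.26392 173.46808]
 [284.45197 185.82806]]
```

View pics/crop0.png

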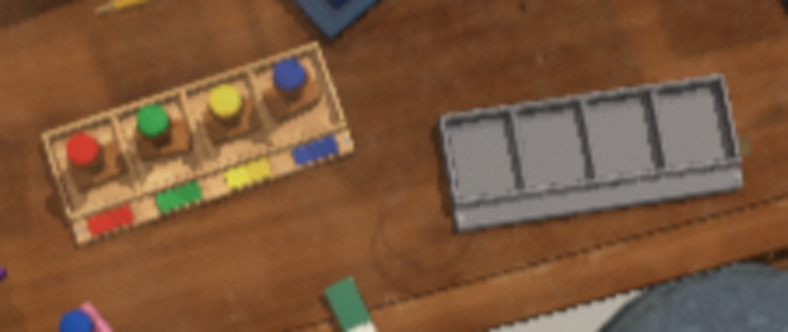

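```bash
cat > fit.py <<'E'
from h import *
from scipy.optimize import least_squares
def C(p): return np.array(p)/3.5+[155,120]-0.35
def fit(loc,px,g):
    loc=np.array(loc)/1e3
    def W(q): c,s=np.cos(q[2]),np.sin(q[2]); return np.c_[q[0]+c*loc[:,0]-s*loc[:,1],q[1]+s*loc[:,0]+c*loc[:,1],loc[:,2]]
    r=least_squares(lambda q:(w2px(W(q))-px).ravel(),g,loss="soft_l1"); 
    print("pose",r.x.round(4),"\nres",(w2px(W(r.x))-px).round(1).tolist()); return r.x
if __name__=="__main__":
    g0=np.r_[top_px2w(C([[195,140]]),0)[0,:2],0.3]
    o=fit([[35,110,16],[35,-110,16],[-44,81,13],[-44,27,13],[-44,-27,13],[-44,-81,13]],C([[43,133],[318,44],[110,220],[180,196],[248,173],[316,150]]),g0)
    g1=np.r_[top_px2w(C([[590,145]]),0)[0,:2],0.1]
    n=fit([[35,110,16],[35,-110,16],[33,54,16],[33,0,16],[33,-54,16],[-33,54,16],[-33,0,16],[-33,-54,16]],C([[441,117],[722,76],[512,107],[583,97],[653,87],[521,190],[592,180],[661,170]]),g1)
    caps=top_px2w(C([[82,150],[153,121],[225,100],[289,74]]),.073)[:,:2]
    print("caps",caps.round(4).tolist())
    R=lambda a:np.array([[np.cos(a),-np.sin(a)],[np.sin(a),np.cos(a)]])
    print("caps in old",((caps-o[:2])@R(o[2])).round(4).tolist())
    print("new slots",[(n[:2]+R(n[2])@[0,y]).round(4).tolist() for y in (.081,.027,-.027,-.081)])
E
python3 fit.py
```

```text
pose [0.5272 0.0801 0.3319] 
res [[-0.5, 0.0], [0.3, -0.6], [0.1, -0.1], [-0.1, 0.1], [0.1, 0.2], [0.1, 0.2]]
pose [ 0.5211 -0.215   0.1351] 
res [[-1.3, -1.2], [0.2, -0.1], [-0.5, -0.3], [-0.7, -0.1], [-0.6, 0.2], [0.8, 0.2], [0.9, 0.4], [1.4, 0.6]]
caps [[0.4982, 0.1531], [0.5193, 0.1038], [0.5347, 0.0532], [0.5539, 0.008]]
caps in old [[-0.0037, 0.0785], [0.0002, 0.0249], [-0.0017, -0.0279], [0.0017, -0.0769]]
new slots [[0.5102, -0.1347], [0.5175, -0.1882], [0.5247, -0.2417], [0.532, -0.2952]]
```

Call:
step_arm(
  targets="1 0.507 -0.582 0 0 0 -1;1 0.507 -0.582 0 0 0 -1;1 0.507 -0.582 0 0 0 -1;1 0.507 -0.582 0 0 0 -1;1 0.507 -0.582 0 0 0 -1;1 0.507 -0.582 0 0 0 -1;1 0.507 -0.582 0 0 0 -1;1 0.507 -0.582 0 0 0 -1;1 0.507 -0.582 0 0 0 -1;1 0.507 -0.582 0 0 0 -1",
)

```text
clock: 0.93
eef_pos: [0.4229, 0.1763, 0.2309]
tool_rot: [0.536, 0.844, -0.0, 0.001]
ft_force: [0.5, 0.5, 1.2]
grip_width: 0.0856
grasp_force: 0.0
```

Call:
step_arm(
  targets="1 0.15 -0.1 -0.06 0 0 -0.138;1 0.15 -0.1 -0.06 0 0 -0.138;1 0.15 -0.1 -0.06 0 0 -0.138;1 0.15 -0.1 -0.06 0 0 -0.138;1 0.15 -0.1 -0.06 0 0 -0.138;1 0.15 -0.1 -0.06 0 0 -0.138",
)

```text
clock: 1.43
eef_pos: [0.4942, 0.1311, 0.2013]
tool_rot: [0.578, 0.816, -0.0, -0.001]
ft_force: [-0.7, -0.7, -0.3]
grip_width: 0.085
grasp_force: 0.0
```

```bash
python3 - <<'E'
from h import *
i=bot.camera_info("wrist");o=bot.get_obs();im=bot.camera("wrist")
print(i,o["eef_pos"],o["tool_rot"])
np.savez("w1.npz",pose=i["pose"])
cv2.imwrite("pics/w1.png",cv2.resize(im[:,:,::-1],None,fx=1.5,fy=1.5,interpolation=cv2.INTER_CUBIC))
E
```

```text
{'vertical_fov': 65.70646984690485, 'cx': 254.5566640788732, 'cy': 187.8928072893462, 'pose': array([[ 0.94354781, -0.32030668, -0.08438692,  0.47288372],
       [ 0.3312302 ,  0.91084395,  0.24627189,  0.19298658],
       [-0.00201922, -0.2603208 ,  0.96552007,  0.34399709],
       [ 0.        ,  0.        ,  0.        ,  1.        ]])} [0.4941589  0.13113456 0.20131911] [ 5.77990376e-01  8.16043352e-01 -2.51881601e-04 -5.56674992e-04]
```

View pics/w1.png

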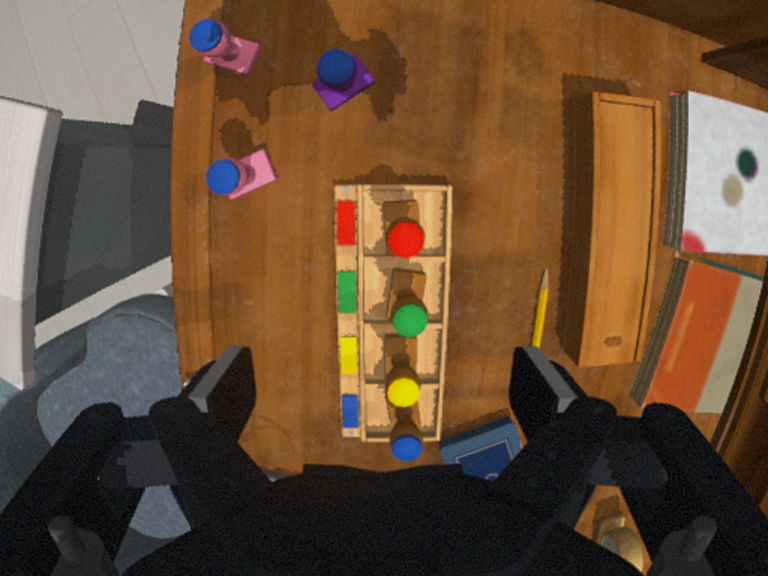

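```bash
cat >> h.py <<'E'
def wpx2w(px,z,P):
    i=bot.camera_info("wrist"); f=192/np.tan(np.radians(i["vertical_fov"]/2))
    u=(np.atleast_2d(px)-[i["cx"],i["cy"]])/f; t=np.linalg.norm(u,axis=1)[:,None]
    d=np.c_[u/t*np.sin(t)*[1,-1],-np.cos(t)]@P[:3,:3].T
    return P[:3,3]+d*((z-P[2,3])/d[:,2])[:,None]
def rfit(loc,w):  # rack pose from world xy points
    from scipy.optimize import least_squares
    loc=np.array(loc)/1e3
    T=lambda q: q[:2]+loc@np.array([[np.cos(q[2]),np.sin(q[2])],[-np.sin(q[2]),np.cos(q[2])]])
    r=least_squares(lambda q:(T(q)-w).ravel(),[.5,0,.2]); print("rack",r.x.round(4),"res mm",((T(r.x)-w)*1e3).round(1).tolist()); return r.x
E
python3 - <<'E'
from h import *
P=np.load("w1.npz")["pose"]
s=lambda a:(np.array(a)+.5)/1.5-.5
caps=wpx2w(s([[405,240],[410,320],[404,392],[406,447]]),.070,P)[:,:2]
print("caps",caps.round(4).tolist())
lab=wpx2w(s([[346,223],[347,291.5],[348.5,356],[350,411]]),.013,P)[:,:2]
cor=wpx2w(s([[452,186],[440,439]]),.016,P)[:,:2]
o=rfit([[-44,81],[-44,27],[-44,-27],[-44,-81],[35,110],[35,-110]],np.r_[lab,cor])
c,n=np.cos(o[2]),np.sin(o[2]); print(((caps-o[:2])@np.array([[c,-n],[n,c]])).round(4).tolist())
E
```

```text
caps [[0.5013, 0.1535], [0.5225, 0.1049], [0.5375, 0.0533], [0.5558, 0.0089]]
rack [0.529  0.0813 0.3366] res mm [[-0.4, 0.4], [-0.1, -0.2], [-0.3, 0.6], [0.4, -0.6], [-0.1, 1.1], [0.5, -1.3]]
[[-0.0023, 0.0773], [0.0017, 0.0245], [-0.0012, -0.0292], [0.0014, -0.0772]]
```

Call:
step_arm(
  targets="0.2 0.009 0.047 0 0 0 0;0.2 0.009 0.047 -0.06 0 0 0;0.2 0.009 0.047 -0.12 0 0 0;0.2 0.009 0.047 -0.18 0 0 0;0.2 0.009 0.047 -0.23 0 0 0;0.2 0.009 0.047 -0.28 0 0 0;0.2 0.009 0.047 -0.31 0 0 0;0.2 0.009 0.047 -0.338 0 0 0;0.2 0.009 0.047 -0.338 0 0 0;0.2 0.009 0.047 -0.338 0 0 0",
)

```text
clock: 2.32
eef_pos: [0.4986, 0.1548, 0.0325]
tool_rot: [0.578, 0.816, -0.0, -0.0]
ft_force: [0.7, 0.7, -0.3]
grip_width: 0.051
grasp_force: 0.0
```

Call:
step_arm(
  targets="-1 0 0 0 0 0 0;-1 0 0 0 0 0 0;-1 0 0 0 0 0 0;-1 0 0 0 0 0 0;-1 0 0 0 0 0 0;-1 0 0 0 0 0 0;-1 0 0 0 0 0 0;-1 0 0 0 0 0 0",
)

```text
clock: 2.98
eef_pos: [0.5009, 0.1546, 0.0341]
tool_rot: [0.578, 0.816, 0.002, 0.001]
ft_force: [-0.4, 0.7, 6.7]
grip_width: 0.0224
grasp_force: 58.4
```

Call:
step_arm(
  targets="-1 0 0 0.02 0 0 0;-1 0 0 0.04 0 0 0;-1 0 0 0.07 0 0 0;-1 0 0 0.1 0 0 0;-1 0 0 0.14 0 0 0;-1 0 0 0.18 0 0 0;-1 0 0 0.22 0 0 0;-1 0 0 0.26 0 0 0;-1 0 0 0.26 0 0 0",
)

```text
clock: 3.73
eef_pos: [0.5023, 0.1546, 0.1676]
tool_rot: [0.578, 0.816, 0.003, 0.003]
ft_force: [0.8, 0.1, 0.3]
grip_width: 0.0225
grasp_force: 58.7
```

```bash
python3 - <<'E'
from h import *
im=bot.camera("wrist");sc=bot.camera("scene")
a=cv2.resize(im[150:,100:420,::-1],(400,292)); b=cv2.resize(sc[60:250,60:320,::-1],(400,292))
cv2.imwrite("pics/g1.png",np.hstack([a,b]))
E
```

```text
(no output)
```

View pics/g1.png

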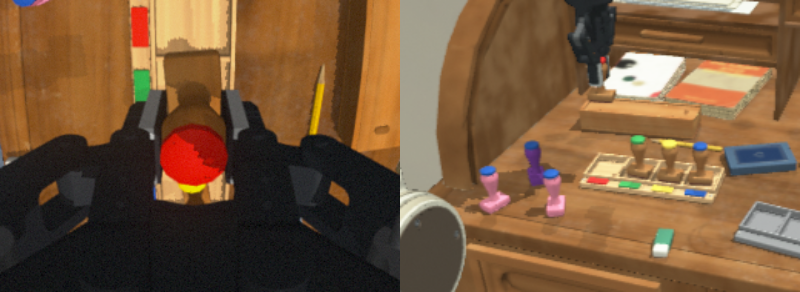

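Call:
step_arm(
  targets="-1 0.01 -0.05 0.03 0 0 -0.05;-1 0.02 -0.12 0.05 0 0 -0.1;-1 0.03 -0.2 0.05 0 0 -0.15;-1 0.04 -0.28 0.05 0 0 -0.2;-1 0.05 -0.36 0.05 0 0 -0.258;-1 0.06 -0.44 0.05 0 0 -0.258;-1 0.06 -0.52 0.05 0 0 -0.258;-1 0.06 -0.6 0.05 0 0 -0.258;-1 0.06 -0.68 0.05 0 0 -0.258;-1 0.06 -0.74 0.05 0 0 -0.258",
)

```text
clock: 4.67
eef_pos: [0.5282, -0.219, 0.1856]
tool_rot: [0.659, 0.752, -0.001, -0.001]
ft_force: [0.9, -0.1, -1.3]
grip_width: 0.0224
grasp_force: 58.7
```

Call:
step_arm(
  targets="-1 0 -0.06 0 0 0 0;-1 0 -0.11 0 0 0 0;-1 0 -0.14 0 0 0 0;-1 0 -0.16 0 0 0 0;-1 0 -0.16 0 0 0 0;-1 0 -0.16 0 0 0 0",
)

```text
clock: 5.17
eef_pos: [0.5294, -0.2953, 0.1866]
tool_rot: [0.658, 0.753, 0.0, -0.001]
ft_force: [0.2, 0.7, -0.5]
grip_width: 0.0225
grasp_force: 58.7
```

```bash
python3 - <<'E'
from h import *
i=bot.camera_info("wrist");o=bot.get_obs();im=bot.camera("wrist")
print(o["eef_pos"],o["tool_rot"],o["joint_vel"].round(2))
np.savez("w2.npz",pose=i["pose"])
cv2.imwrite("pics/w2.png",cv2.resize(im[:,:,::-1],None,fx=1.5,fy=1.5,interpolation=cv2.INTER_CUBIC))
E
```

```text
[ 0.529381   -0.29532306  0.18660006] [ 6.57937715e-01  7.53071786e-01  1.46633781e-04 -9.10005349e-04] [ 0.02 -0.01 -0.01  0.    0.   -0.  ]
```

View pics/w2.png

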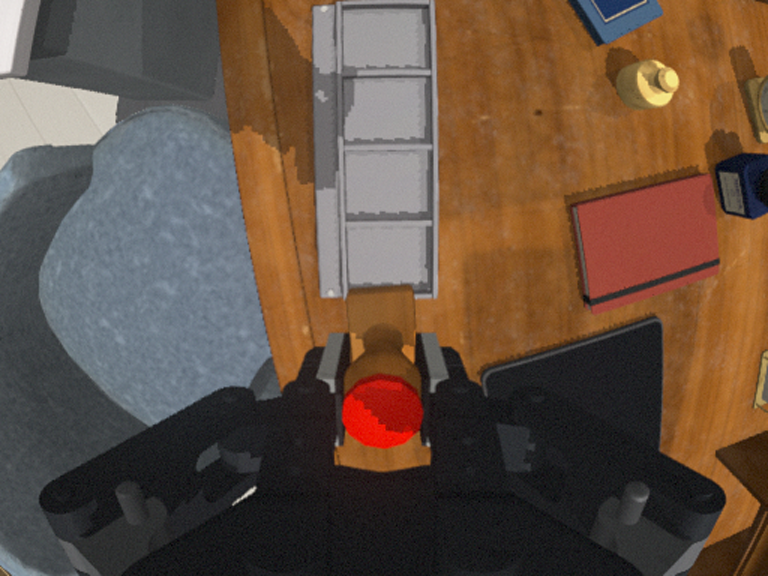

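```bash
python3 - <<'E'
from h import *
P=np.load("w2.npz")["pose"]
s=lambda a:(np.array(a)+.5)/1.5-.5
w=wpx2w(s([[432,72.5],[433.5,147],[434,222],[343,73],[344,149.5],[345.5,223],[437,297],[346,294]]),.016,P)[:,:2]
n=rfit([[33,54],[33,0],[33,-54],[-33,54],[-33,0],[-33,-54],[35,-110],[-33,-110]],w)
c,q=np.cos(n[2]),np.sin(n[2])
print("slots",[(n[:2]+[-q*y,c*y]).round(4).tolist() for y in (.081,.027,-.027,-.081)])
E
```

```text
rack [ 0.5233 -0.2167  0.1459] res mm [[2.2, 1.5], [1.8, 0.9], [1.5, 0.0], [-2.0, 0.7], [-2.1, 1.6], [-1.8, -0.4], [0.5, -0.6], [-0.0, -3.8]]
slots [[0.5116, -0.1366], [0.5194, -0.19], [0.5273, -0.2434], [0.5351, -0.2969]]
```

Call:
step_arm(
  targets="-1 0.01 0 -0.03 0 0 0;-1 0.01 0 -0.08 0 0 0;-1 0.01 0 -0.13 0 0 0;-1 0.01 0 -0.18 0 0 0;-1 0.01 0 -0.22 0 0 0;-1 0.01 0 -0.24 0 0 0;-1 0.01 0 -0.26 0 0 0;-1 0.01 0 -0.275 0 0 0;-1 0.01 0 -0.289 0 0 0;-1 0.01 0 -0.289 0 0 0",
)

```text
clock: 6.05
eef_pos: [0.5344, -0.2956, 0.0421]
tool_rot: [0.658, 0.753, -0.0, -0.001]
ft_force: [-0.0, 0.6, -0.2]
grip_width: 0.0222
grasp_force: 58.7
```

Call:
step_arm(
  targets="-1 0 0 -0.004 0 0 0;-1 0 0 -0.008 0 0 0;-1 0 0 -0.012 0 0 0;-1 0 0 -0.014 0 0 0;-1 0 0 -0.014 0 0 0;-1 0 0 -0.014 0 0 0",
)

```text
clock: 6.55
eef_pos: [0.5347, -0.2962, 0.036]
tool_rot: [0.658, 0.753, 0.0, 0.0]
ft_force: [0.4, -0.0, -0.9]
grip_width: 0.0227
grasp_force: 58.7
```

Not yet touching; lower by millimetres.

Call:
step_arm(
  targets="-1 0 0 -0.002 0 0 0;-1 0 0 -0.004 0 0 0;-1 0 0 -0.005 0 0 0;-1 0 0 -0.006 0 0 0;-1 0 0 -0.006 0 0 0",
)

```text
clock: 6.97
eef_pos: [0.5351, -0.2962, 0.0341]
tool_rot: [0.658, 0.753, 0.0, 0.001]
ft_force: [-1.8, 0.4, 6.5]
grip_width: 0.0225
grasp_force: 59.2
```

Call:
step_arm(
  targets="-0.2 0 0 0 0 0 0;0.2 0 0 0 0 0 0;0.2 0 0 0 0 0 0;0.2 0 0 0 0 0 0;0.2 0 0 0.03 0 0 0;0.2 0 0 0.08 0 0 0;0.2 0 0 0.14 0 0 0;0.2 0 0 0.2 0 0 0;0.2 0 0 0.27 0 0 0;0.2 0 0 0.33 0 0 0",
)

```text
clock: 7.8
eef_pos: [0.5346, -0.2961, 0.1997]
tool_rot: [0.658, 0.753, 0.0, 0.0]
ft_force: [0.9, -0.4, -0.4]
grip_width: 0.051
grasp_force: 0.0
```

```bash
python3 - <<'E'
from h import *
print(bot.get_obs()["eef_pos"])
im=bot.camera("wrist");sc=bot.camera("scene")
a=cv2.resize(im[100:,100:420,::-1],(400,355)); b=cv2.resize(sc[130:260,230:400,::-1],(400,355))
cv2.imwrite("pics/p1.png",np.hstack([a,b]))
E
```

```text
[ 0.53459654 -0.29609083  0.19967269]
```

View pics/p1.png

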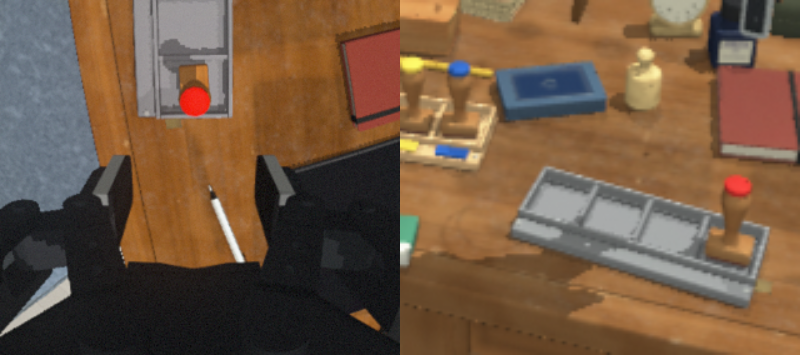

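Call:
step_arm(
  targets="0.2 -0.027 0.08 0 0 0 0.05;0.2 -0.027 0.16 0 0 0 0.1;0.2 -0.027 0.24 0 0 0 0.15;0.2 -0.027 0.32 0 0 0 0.2;0.2 -0.027 0.4 0 0 0 0.258;0.2 -0.027 0.48 0 0 0 0.258;0.2 -0.027 0.56 0 0 0 0.258;0.2 -0.027 0.64 0 0 0 0.258;0.2 -0.027 0.72 0 0 0 0.258;0.2 -0.027 0.8 0 0 0 0.258",
)

```text
clock: 8.73
eef_pos: [0.5204, 0.1057, 0.1971]
tool_rot: [0.578, 0.816, -0.0, -0.0]
ft_force: [0.0, -1.1, 0.4]
grip_width: 0.051
grasp_force: 0.0
```

Call:
step_arm(
  targets="0.2 0 0 -0.05 0 0 0;0.2 0 0 -0.1 0 0 0;0.2 0 0 -0.15 0 0 0;0.2 0 0 -0.2 0 0 0;0.2 0 0 -0.2 0 0 0;0.2 0 0 -0.2 0 0 0",
)

```text
clock: 9.23
eef_pos: [0.5194, 0.1036, 0.0962]
tool_rot: [0.578, 0.816, -0.002, -0.002]
ft_force: [-0.1, 0.6, -0.0]
grip_width: 0.051
grasp_force: 0.0
```

Call:
step_arm(
  targets="0.2 0.003 0.002 -0.05 0 0 0;0.2 0.003 0.002 -0.09 0 0 0;0.2 0.003 0.002 -0.115 0 0 0;0.2 0.003 0.002 -0.128 0 0 0;0.2 0.003 0.002 -0.128 0 0 0;-1 0.003 0.002 -0.128 0 0 0;-1 0.003 0.002 -0.128 0 0 0;-1 0.003 0.002 -0.128 0 0 0;-1 0.003 0.002 -0.128 0 0 0;-1 0.003 0.002 -0.128 0 0 0",
)

```text
clock: 10.07
eef_pos: [0.5238, 0.1051, 0.0356]
tool_rot: [0.578, 0.816, 0.001, 0.001]
ft_force: [-1.1, 0.1, 6.0]
grip_width: 0.0219
grasp_force: 58.3
```

Call:
step_arm(
  targets="-1 0 0 0 0 0 0;-1 0 0 0 0 0 0;-1 0 0 0.02 0 0 0;-1 0 0 0.05 0 0 0;-1 0 0 0.09 0 0 0;-1 0 0 0.14 0 0 0;-1 0 0 0.2 0 0 0;-1 0 0 0.26 0 0 0;-1 0 0 0.29 0 0 0;-1 0 0 0.29 0 0 0",
)

```text
clock: 10.9
eef_pos: [0.5254, 0.1055, 0.1842]
tool_rot: [0.578, 0.816, 0.003, 0.003]
ft_force: [0.6, -0.1, -0.0]
grip_width: 0.0224
grasp_force: 58.7
```

Call:
step_arm(
  targets="-1 0.003 -0.05 0 0 0 -0.05;-1 0.003 -0.12 0 0 0 -0.1;-1 0.003 -0.2 0 0 0 -0.15;-1 0.003 -0.28 0 0 0 -0.2;-1 0.003 -0.36 0 0 0 -0.25;-1 0.003 -0.44 0 0 0 -0.25;-1 0.003 -0.52 0 0 0 -0.25;-1 0.003 -0.6 0 0 0 -0.25;-1 0.003 -0.66 0 0 0 -0.25;-1 0.003 -0.696 0 0 0 -0.25",
)

```text
clock: 11.73
eef_pos: [0.523, -0.2465, 0.1778]
tool_rot: [0.657, 0.754, -0.001, -0.0]
ft_force: [0.8, -0.0, 0.0]
grip_width: 0.0225
grasp_force: 58.7
```

Call:
step_arm(
  targets="-1 0 0 0 0 0 0;-1 0 0 -0.04 0 0 0;-1 0 0 -0.08 0 0 0;-1 0 0 -0.12 0 0 0;-1 0 0 -0.16 0 0 0;-1 0 0 -0.2 0 0 0;-1 0 0 -0.22 0 0 0;-1 0 0 -0.23 0 0 0;-1 0 0 -0.23 0 0 0;-1 0 0 -0.23 0 0 0",
)

```text
clock: 12.57
eef_pos: [0.5245, -0.2429, 0.0643]
tool_rot: [0.655, 0.755, 0.0, 0.0]
ft_force: [0.3, 0.5, -0.1]
grip_width: 0.0226
grasp_force: 58.7
```

Call:
step_arm(
  targets="-1 0.005 0 -0.015 0 0 0;-1 0.005 0 -0.03 0 0 0;-1 0.005 0 -0.04 0 0 0;-1 0.005 0 -0.048 0 0 0;-1 0.005 0 -0.052 0 0 0;-1 0.005 0 -0.055 0 0 0;-1 0.005 0 -0.057 0 0 0;-1 0.005 0 -0.059 0 0 0;-1 0.005 0 -0.059 0 0 0;-1 0.005 0 -0.059 0 0 0",
)

```text
clock: 13.4
eef_pos: [0.5266, -0.2431, 0.0357]
tool_rot: [0.656, 0.755, 0.0, 0.0]
ft_force: [-3.2, 1.6, 6.8]
grip_width: 0.0223
grasp_force: 59.7
```

Call:
step_arm(
  targets="-0.2 0 0 0 0 0 0;0.2 0 0 0 0 0 0;0.2 0 0 0 0 0 0;0.2 0 0 0 0 0 0;0.2 0 0 0.03 0 0 0;0.2 0 0 0.08 0 0 0;0.2 0 0 0.14 0 0 0;0.2 0 0 0.2 0 0 0;0.2 0 0 0.27 0 0 0;0.2 0 0 0.33 0 0 0",
)

```text
clock: 14.23
eef_pos: [0.5267, -0.2431, 0.2013]
tool_rot: [0.656, 0.755, 0.0, 0.0]
ft_force: [0.5, 0.4, -0.4]
grip_width: 0.0511
grasp_force: 0.0
```

Call:
step_arm(
  targets="0.2 0.02 0.08 0 0 0 0.05;0.2 0.02 0.16 0 0 0 0.1;0.2 0.02 0.24 0 0 0 0.15;0.2 0.02 0.32 0 0 0 0.2;0.2 0.02 0.4 0 0 0 0.25;0.2 0.02 0.48 0 0 0 0.25;0.2 0.02 0.56 0 0 0 0.25;0.2 0.02 0.593 0 0 0 0.25;0.2 0.02 0.593 0 0 0 0.25;0.2 0.02 0.593 0 0 0 0.25",
)

```text
clock: 15.07
eef_pos: [0.5365, 0.0543, 0.1991]
tool_rot: [0.577, 0.816, -0.0, 0.0]
ft_force: [0.3, -1.2, 0.7]
grip_width: 0.0513
grasp_force: 0.0
```

Call:
step_arm(
  targets="0.2 0 -0.002 -0.06 0 0 0;0.2 0 -0.002 -0.12 0 0 0;0.2 0 -0.002 -0.18 0 0 0;0.2 0 -0.002 -0.23 0 0 0;0.2 0 -0.002 -0.27 0 0 0;0.2 0 -0.002 -0.3 0 0 0;0.2 0 -0.002 -0.32 0 0 0;0.2 0 -0.002 -0.334 0 0 0;0.2 0 -0.002 -0.334 0 0 0;0.2 0 -0.002 -0.334 0 0 0",
)

```text
clock: 15.9
eef_pos: [0.537, 0.0518, 0.0326]
tool_rot: [0.579, 0.815, 0.0, 0.0]
ft_force: [0.3, -0.1, -0.7]
grip_width: 0.051
grasp_force: 0.0
```

Call:
step_arm(
  targets="-1 0 0 0 0 0 0;-1 0 0 0 0 0 0;-1 0 0 0 0 0 0;-1 0 0 0 0 0 0;-1 0 0 0 0 0 0;-1 0 0 0 0 0 0",
)

```text
clock: 16.4
eef_pos: [0.5376, 0.0524, 0.0337]
tool_rot: [0.578, 0.816, 0.001, 0.001]
ft_force: [-1.0, -0.7, 5.4]
grip_width: 0.0222
grasp_force: 58.4
```

Call:
step_arm(
  targets="-1 0 0 0.02 0 0 0;-1 0 0 0.05 0 0 0;-1 0 0 0.09 0 0 0;-1 0 0 0.14 0 0 0;-1 0 0 0.2 0 0 0;-1 0 0 0.26 0 0 0;-1 0 0 0.3 0 0 0;-1 0 0 0.3 0 0 0;-1 0 0 0.3 0 0 0",
)

```text
clock: 17.15
eef_pos: [0.5375, 0.0526, 0.1841]
tool_rot: [0.578, 0.816, 0.001, 0.001]
ft_force: [-0.5, -0.1, -1.4]
grip_width: 0.0223
grasp_force: 58.7
```

Call:
step_arm(
  targets="-1 -0.01 -0.05 0 0 0 -0.05;-1 -0.02 -0.12 0 0 0 -0.1;-1 -0.03 -0.19 0 0 0 -0.15;-1 -0.037 -0.26 0 0 0 -0.2;-1 -0.037 -0.33 0 0 0 -0.25;-1 -0.037 -0.4 0 0 0 -0.25;-1 -0.037 -0.45 0 0 0 -0.25;-1 -0.037 -0.485 0 0 0 -0.25;-1 -0.037 -0.485 0 0 0 -0.25;-1 -0.037 -0.485 0 0 0 -0.25",
)

```text
clock: 17.98
eef_pos: [0.5169, -0.1904, 0.1804]
tool_rot: [0.656, 0.754, -0.0, -0.002]
ft_force: [-0.1, 0.9, -0.9]
grip_width: 0.0225
grasp_force: 58.8
```

Call:
step_arm(
  targets="-1 0 0 -0.04 0 0 0;-1 0 0 -0.08 0 0 0;-1 0 0 -0.12 0 0 0;-1 0 0 -0.16 0 0 0;-1 0 0 -0.2 0 0 0;-1 0 0 -0.23 0 0 0;-1 0 0 -0.24 0 0 0;-1 0 0 -0.24 0 0 0;-1 0 0 -0.24 0 0 0",
)

```text
clock: 18.73
eef_pos: [0.5181, -0.1891, 0.0623]
tool_rot: [0.655, 0.756, -0.0, -0.0]
ft_force: [-1.3, 0.4, 0.0]
grip_width: 0.0222
grasp_force: 58.8
```

Call:
step_arm(
  targets="-1 0.002 -0.002 -0.015 0 0 0;-1 0.002 -0.002 -0.03 0 0 0;-1 0.002 -0.002 -0.04 0 0 0;-1 0.002 -0.002 -0.048 0 0 0;-1 0.002 -0.002 -0.053 0 0 0;-1 0.002 -0.002 -0.056 0 0 0;-1 0.002 -0.002 -0.058 0 0 0;-1 0.002 -0.002 -0.06 0 0 0;-1 0.002 -0.002 -0.06 0 0 0;-1 0.002 -0.002 -0.06 0 0 0",
)

```text
clock: 19.57
eef_pos: [0.5191, -0.1912, 0.0337]
tool_rot: [0.656, 0.755, 0.0, 0.0]
ft_force: [-3.7, 0.8, 8.3]
grip_width: 0.0222
grasp_force: 59.4
```

Call:
step_arm(
  targets="-0.2 0 0 0 0 0 0;0.2 0 0 0 0 0 0;0.2 0 0 0 0 0 0;0.2 0 0 0 0 0 0;0.2 0 0 0.03 0 0 0;0.2 0 0 0.08 0 0 0;0.2 0 0 0.14 0 0 0;0.2 0 0 0.2 0 0 0;0.2 0 0 0.27 0 0 0;0.2 0 0 0.33 0 0 0",
)

```text
clock: 20.4
eef_pos: [0.5192, -0.1911, 0.1992]
tool_rot: [0.656, 0.755, 0.0, 0.0]
ft_force: [-0.1, 0.2, 0.2]
grip_width: 0.0513
grasp_force: 0.0
```

Call:
step_arm(
  targets="0.2 0.02 0.08 0 0 0 0.05;0.2 0.04 0.16 0 0 0 0.1;0.2 0.06 0.24 0 0 0 0.15;0.2 0.074 0.32 0 0 0 0.2;0.2 0.074 0.38 0 0 0 0.25;0.2 0.074 0.399 0 0 0 0.25;0.2 0.074 0.399 0 0 0 0.25;0.2 0.074 0.399 0 0 0 0.25",
)

```text
clock: 21.07
eef_pos: [0.556, 0.0083, 0.1971]
tool_rot: [0.578, 0.816, -0.0, 0.0]
ft_force: [-0.6, 0.6, -0.4]
grip_width: 0.0512
grasp_force: 0.0
```

Call:
step_arm(
  targets="0.2 0 0 -0.06 0 0 0;0.2 0 0 -0.12 0 0 0;0.2 0 0 -0.18 0 0 0;0.2 0 0 -0.23 0 0 0;0.2 0 0 -0.27 0 0 0;0.2 0 0 -0.3 0 0 0;0.2 0 0 -0.32 0 0 0;0.2 0 0 -0.33 0 0 0;0.2 0 0 -0.33 0 0 0;0.2 0 0 -0.33 0 0 0",
)

```text
clock: 21.9
eef_pos: [0.5567, 0.0076, 0.0329]
tool_rot: [0.579, 0.815, 0.0, 0.0]
ft_force: [0.8, -0.3, 0.8]
grip_width: 0.0513
grasp_force: 0.0
```

Call:
step_arm(
  targets="-1 0 0 0 0 0 0;-1 0 0 0 0 0 0;-1 0 0 0 0 0 0;-1 0 0 0 0 0 0;-1 0 0 0 0 0 0;-1 0 0 0 0 0 0",
)

```text
clock: 22.4
eef_pos: [0.5571, 0.0083, 0.0337]
tool_rot: [0.578, 0.816, 0.001, 0.001]
ft_force: [-1.8, -0.7, 5.4]
grip_width: 0.0226
grasp_force: 58.4
```

Call:
step_arm(
  targets="-1 0 0 0.02 0 0 0;-1 0 0 0.05 0 0 0;-1 0 0 0.09 0 0 0;-1 0 0 0.14 0 0 0;-1 0 0 0.2 0 0 0;-1 0 0 0.26 0 0 0;-1 0 0 0.3 0 0 0;-1 0 0 0.3 0 0 0;-1 0 0 0.3 0 0 0",
)

```text
clock: 23.15
eef_pos: [0.557, 0.0086, 0.1841]
tool_rot: [0.578, 0.816, 0.001, 0.001]
ft_force: [0.2, 0.2, -0.7]
grip_width: 0.0223
grasp_force: 58.7
```

Call:
step_arm(
  targets="-1 -0.02 -0.05 0 0 0 -0.05;-1 -0.04 -0.11 0 0 0 -0.1;-1 -0.06 -0.17 0 0 0 -0.15;-1 -0.08 -0.23 0 0 0 -0.2;-1 -0.091 -0.27 0 0 0 -0.25;-1 -0.091 -0.289 0 0 0 -0.25;-1 -0.091 -0.289 0 0 0 -0.25;-1 -0.091 -0.289 0 0 0 -0.25",
)

```text
clock: 23.82
eef_pos: [0.5102, -0.1357, 0.1812]
tool_rot: [0.656, 0.755, -0.0, -0.001]
ft_force: [0.0, -0.1, -0.8]
grip_width: 0.0224
grasp_force: 58.8
```

Call:
step_arm(
  targets="-1 0 0 -0.04 0 0 0;-1 0 0 -0.08 0 0 0;-1 0 0 -0.12 0 0 0;-1 0 0 -0.16 0 0 0;-1 0 0 -0.2 0 0 0;-1 0 0 -0.23 0 0 0;-1 0 0 -0.24 0 0 0;-1 0 0 -0.24 0 0 0;-1 0 0 -0.24 0 0 0",
)

```text
clock: 24.57
eef_pos: [0.511, -0.1352, 0.0624]
tool_rot: [0.655, 0.756, 0.0, -0.0]
ft_force: [-0.2, 0.1, -0.9]
grip_width: 0.0226
grasp_force: 58.8
```

Call:
step_arm(
  targets="-1 0 -0.001 -0.015 0 0 0;-1 0 -0.001 -0.03 0 0 0;-1 0 -0.001 -0.04 0 0 0;-1 0 -0.001 -0.048 0 0 0;-1 0 -0.001 -0.053 0 0 0;-1 0 -0.001 -0.056 0 0 0;-1 0 -0.001 -0.058 0 0 0;-1 0 -0.001 -0.06 0 0 0;-1 0 -0.001 -0.06 0 0 0;-1 0 -0.001 -0.06 0 0 0",
)

```text
clock: 25.4
eef_pos: [0.5106, -0.1367, 0.0337]
tool_rot: [0.656, 0.755, 0.0, 0.0]
ft_force: [-3.6, 0.7, 8.8]
grip_width: 0.0224
grasp_force: 59.8
```

Contact at the same height as in the old slot; release, rise and back off for a look.

Call:
step_arm(
  targets="-0.2 0 0 0 0 0 0;0.2 0 0 0 0 0 0;0.2 0 0 0 0 0 0;0.2 0 0 0 0 0 0;0.2 0 0 0.03 0 0 0;0.2 0 0 0.08 0 0 0;0.2 0 0 0.14 0 0 0;0.2 0 0 0.2 0 0 0;0.2 0 0 0.27 0 0 0;0.2 0 0 0.33 0 0 0",
)

```text
clock: 26.23
eef_pos: [0.5107, -0.1366, 0.1992]
tool_rot: [0.656, 0.755, 0.0, 0.0]
ft_force: [0.3, -0.4, 0.7]
grip_width: 0.0509
grasp_force: 0.0
```

Call:
step_arm(
  targets="0.2 0 0.08 0.03 0 0 0;0.2 0 0.16 0.06 0 0 0;0.2 0 0.24 0.06 0 0 0;0.2 0 0.32 0.06 0 0 0;0.2 0 0.4 0.06 0 0 0;0.2 0 0.48 0.06 0 0 0;0.2 0 0.55 0.06 0 0 0;0.2 0 0.55 0.06 0 0 0;0.2 0 0.55 0.06 0 0 0",
)

```text
clock: 26.98
eef_pos: [0.5103, 0.1403, 0.2269]
tool_rot: [0.654, 0.756, -0.0, -0.0]
ft_force: [-0.8, 0.0, -0.1]
grip_width: 0.0512
grasp_force: 0.0
```

```bash
python3 - <<'E'
from h import *
t=bot.camera("top");sc=bot.camera("scene")
cv2.imwrite("pics/top1.png",t[:,:,::-1])
a=cv2.resize(t[125:200,270:380,::-1],(400,273),interpolation=2); b=cv2.resize(sc[150:250,250:397,::-1],(400,273),interpolation=2)
cv2.imwrite("pics/p4.png",np.hstack([a,b]))
h=cv2.cvtColor(t,cv2.COLOR_RGB2HSV); R=np.array([.5222,-.2159]);c,q=np.cos(.14),np.sin(.14)
for n,(lo,hi) in dict(red=(0,5),green=(45,80),yellow=(24,32),blue=(105,125)).items():
    m=cv2.inRange(h,(lo,130,60),(hi,255,255)); m[:125]=0;m[190:]=0;m[:,:275]=0;m[:,372:]=0
    k,l,s,cc=cv2.connectedComponentsWithStats(m)
    if k>1:
        j=1+s[1:,4].argmax(); w=top_px2w(cc[j],.070)[0,:2]
        print(n,s[j,4],((w-R)@np.array([[c,-q],[q,c]])).round(4))
print(bot.get_obs()["eef_pos"])
E
```

```text
red 71 [ 0.001  -0.0812]
green 60 [-0.0027 -0.0259]
yellow 64 [0.     0.0259]
blue 62 [-0.0025  0.0804]
[0.51046772 0.1380048  0.22701132]
```

View pics/p4.png

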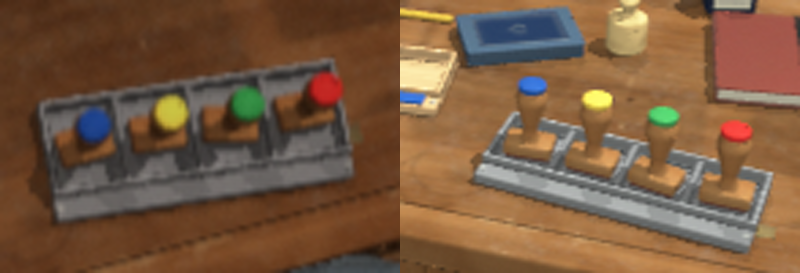

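All four stand upright within 3 mm of their slot centres, in the order blue, yellow, green, red from left to right.

```bash
python3 -c "
from workcell import bot
print(bot.job_done())"
```

```text
the job is handed in; nothing more can be done
None
```

All four stamps now stand upright in the grey rack in reverse order (blue, yellow, green, red from left to right), each about 3 mm or less from its slot's middle by the last camera check, and the job was handed in at about 27 s; no verdict came back.

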